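# Load the check weight into a draught-shielded balance

## Task

Check-load the balance: slide the flush clear sash of its draught shield all the way up (it has no handle; press a fingertip on it and drag), stand the 200 g weight, the larger of the two brass ones, gently in the middle of the pan, and slide the sash fully closed again. Press no harder than the sash needs, do not push down on the pan, and leave the other two weights and the dropper bottle where they stand.

Things in the scene. Friction and masses are not known exactly. Their poses are not given: they have to be found in the camera images.
- balance: Fixed laboratory balance, white base and front console, grey-framed clear draught shield; 186 mm deep (x), 164 wide, 215 high. Origin: centre of underside; +x from its front to its back, z up. The shield's front plane slopes up to the back at 35 degrees from level, from x -93, z 85 (over the console) to x 93, z 215. Sill, side rails (y 68 to 82 each side) and sash lie flush in it. Inside, base top at z 36.
- sash (a joint): Travel of the sash up the slope, m: 0 closed (starts so), 0.080 fully open (hard stop). Clear plate 134 mm wide, 132 long, 4 thick, black seals at its lower and upper edge, no handle; its foam seal gives 1 mm per 20 N of pressure. Felt grooves drag with about 5.5 N and hold it where left; it follows a finger pressed square on it with 12 to 22 N; over 35 N may crack it. Open, it runs under the fixed pane, leaving an 80 mm opening below it.
- sash_low (a point): Middle of the sash's lower edge on its outer face, moves with it; closed, it lies 10.5 mm up the slope from the front of the balance. Axes: x up the slope, y across, z square out of the face (leaning 35 degrees from vertical towards the balance's front).
- shield_edge (a point): Middle of the lower edge of the fixed upper clear pane, which has a grey strip there and stands 4.5 mm proud of the sash's face; this point lies in the plane of that face, 135 mm up the slope. Between it and sash_low the sash's face is bare: 124 mm when closed, 44 mm when open. Axes as the balance.
- pan_top (a point): Centre of the top of the round steel weighing pan (72 mm across): empty, 48 mm above the bench and 15 mm in front of the balance's origin. z up. The open sash and the fixed pane reach over its rear half (open sash edge 89 mm over it), so a hand comes in from the front tilted 35 to 40 degrees. The console's inner face is 63 mm in front of this point, its top 37 mm higher.
- pan (a joint): How far the pan is pressed down, m, against the load cell's spring of 2 N per mm: 0 empty, 0.001 with the 200 g weight on it, 0.006 at the overload stop (12 N).
- weight_200: The 200 g weight, the larger of the two brass-coloured ones: body 33 mm across and 35 high, with a knob 18 across from 35 to 49 high. Origin: centre of its underside, z up; round, yaw does not matter. Stands at the back left of the bench, in a row with the other two, about 87 mm apart.
- weight_100: The 100 g weight, brass-coloured, 27 mm across, 40 high. Origin: centre of its underside. To be left alone.
- weight_500: The 500 g weight, steel-grey, 43 mm across, 60 high. Origin: centre of its underside. To be left alone.
- dropper: Small brown dropper bottle at the back of the bench, 33 mm across, 102 high. Origin: centre of its underside. To be left alone.

How it is judged:
By the outcome, as a careful person would: the job done as asked, in the order asked, and still so for the second after the job is handed in, with the robot touching nothing.
It also fails if it takes over 72 s, if anything falls off the work surface, if the arm or the gripper's body presses on something with over 40 N, if the wrist force passes 120 N, or if a joint passes its speed limit or range.

## Robot

A 6-joint arm with a two-finger parallel gripper is mounted at the origin on the work surface; the furniture and walls round the work are solid. World frame = base frame: x ahead of the robot, y to its left, z up, the work surface at z = 0. Lengths are in m, angles in rad, forces in N, time in s.
With the tool pointing down it reaches from about 0.35 to 0.975 m from the base axis. Payload 7.1 kg.
Tool frame: the origin (TCP) lies midway between the tips of the shut fingers; the grasp point (between the pads) lies 19 mm behind it; z points along the fingers, y is the line along which they close (so a half turn about z gives the same grasp; the last joint's range is limited). The gripper opens to 88 mm and grips with 3 to 60 N. Pads are 20 mm wide; open, the fingers measure 115 mm over their backs; the gripper's body (75 mm by 178 mm) begins 61 mm behind the grasp point.
Start: joints at [1.308, 0.423, 1.63, -0, 1.089, -0.019], TCP at [0.151, 0.607, 0.223] pointing down, gripper open.
Joint ranges: [-3, 3], [-0.9, 2.11], [0.09, 2.58], [-1.31, 4.45], [0.11, 2.69], [-2.54, 2.54]. Speed limits (rad/s): [2.39, 2.39, 3.01, 3.14, 3.14, 3.14].

## Interface

Orientations are given as a unit quaternion [w, x, y, z].
In Python, from station import move_pose, movel, movej, command_gripper, wait, inverse_kinematics, read_camera, camera_info, MotionError, job_done, get_time, get_joint_pos, get_qvel, get_effort, get_tcp_pos, get_ee_rot, get_ft_force, get_ft_torque, get_grip_width, get_finger_force gives the robot as it stands. Calls block until the motion is done:
- move_pose(position, orientation): joint-space move of the TCP to a pose.
- movel(position, frame=None, v=0.15, until_force=None): straight line of the TCP; frame=None keeps the orientation; v is the mean speed in m/s. With until_force (N) it stops when the force on the tool has changed by that much, and returns True; else False.
- movej(angles): joint-space move.
- command_gripper(opening): opening from 0.0 (shut) to 1.0 (fully open); the grip force is fixed at half the most; returns when the fingers have stopped.
- wait(seconds).
- inverse_kinematics(position, orientation): joint angles nearest the present ones, or None.
- read_camera(name): name is "side" or "top"; returns the picture (480x640x3 uint8, red, green, blue); there is no depth.
- camera_info(name): a dict with "intrinsics" (3x3 intrinsics, pixels), "dist" ([k1, k2, p1, p2, k3] as OpenCV has them; the pictures are not rectified), "T" (4x4, takes a point from camera to world coordinates). Camera axes: x right, y up, looking along -z (the intrinsics and any distortion apply to the point x, -y, -z); pixel columns grow to the right and rows downward; lengths in m; the calibration is good to about 2 mm. A picture is of the moment at which its call begins. camera_info takes no time and is no camera call.
A pose or a line that the arm cannot do raises MotionError and nothing moves.
- job_done(): hands the job in; it is judged then, once.
Readings, each from a call of its own:
- get_time(): time.
- get_joint_pos(): joint angles.
- get_qvel(): joint speeds.
- get_effort(): joint torques, N m.
- get_tcp_pos(): TCP position.
- get_ee_rot(): TCP orientation.
- get_ft_force(): force on the tool from outside, world axes, zero at the start.
- get_ft_torque(): the same for the moment, N m.
- get_grip_width(): opening from 0.0 (shut) to 1.0 (fully open).
- get_finger_force(): force on a finger pad.
Only numpy, scipy, OpenCV 4.12 (cv2) and the standard library are available. Lean on these libraries where they do the work, as an engineer would, in place of code of your own. Each camera call takes 0.05 s, during which the arm holds its last target. There are 200 camera calls.

## Working session

There is one attempt and no reset: what is moved stays moved. The work goes in short steps, each a Python script; the robot and the scene stay as the last script left them, time stands still between calls to the robot, and variables do not carry over. Pictures are saved under pics/ and viewed, at most 10 in all, crops included, and the job is handed in when it is done.

```bash
mkdir -p pics; ls; python3 - <<'E'
from station import *
import cv2,numpy as np
for n in("side","top"):
    cv2.imwrite(f"pics/{n}0.png",read_camera(n)[:,:,::-1]); i=camera_info(n); print(n,np.round(i["intrinsics"],1).tolist(),i["dist"],np.round(i["T"],4).tolist())
print(get_time(),get_tcp_pos(),get_ee_rot())
E
```

```text
pics
side [[450.6, 0.0, 323.2], [0.0, 450.6, 241.9], [0.0, 0.0, 1.0]] [-0.0634374  0.         0.         0.         0.       ] [[-0.8749, 0.3706, -0.3117, 0.2659], [-0.4839, -0.6447, 0.5918, 0.4875], [0.0183, 0.6686, 0.7434, 0.7511], [0.0, 0.0, 0.0, 1.0]]
top [[545.1, 0.0, 325.1], [0.0, 545.1, 237.8], [0.0, 0.0, 1.0]] [-0.05127556  0.          0.          0.          0.        ] [[-0.0192, 0.9866, -0.1618, 0.3533], [-0.9998, -0.0195, -0.0, -0.0002], [-0.0032, 0.1618, 0.9868, 1.2494], [0.0, 0.0, 0.0, 1.0]]
0.1 [0.15071578 0.60603685 0.22199129] [-8.74879384e-05  1.21585975e-01  9.92580660e-01 -6.89607961e-04]
```

View pics/side0.png

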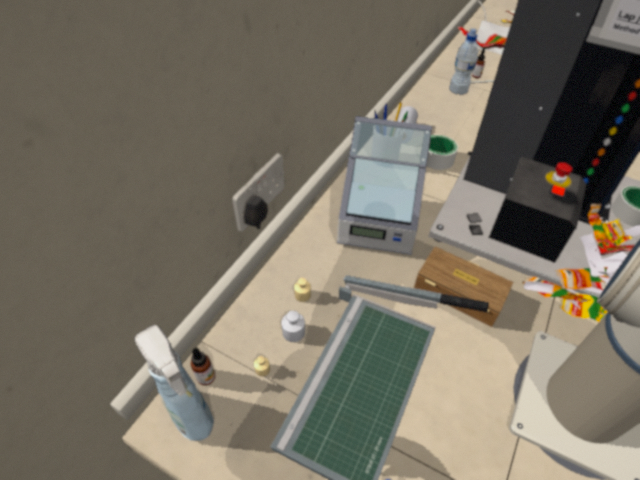

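View pics/top0.png

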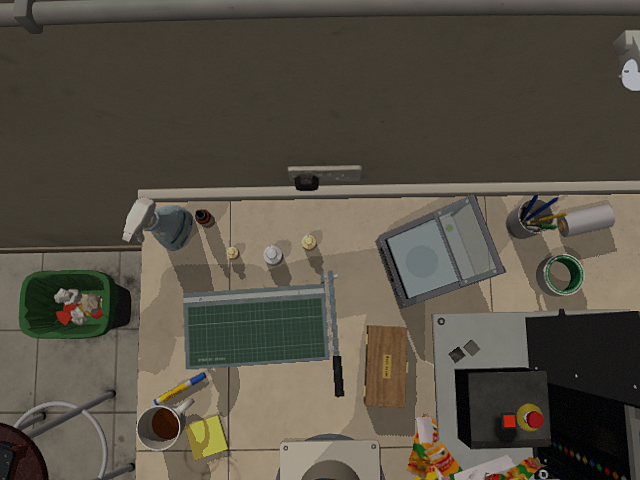

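The 200 g candidate is at top (309,242) / side (303,290), the 100 g one at top (233,253) / side (262,366), and the 500 g at top (273,255). The balance is around top (440,250) / side (385,185) with its console facing left (+y). Next I'll enlarge these.

```bash
python3 - <<'E'
import cv2,numpy as np
s=cv2.imread("pics/side0.png");t=cv2.imread("pics/top0.png")
c=lambda im,x,y,w,h,k:cv2.resize(im[y:y+h,x:x+w],None,fx=k,fy=k,interpolation=cv2.INTER_CUBIC)
cv2.imwrite("pics/balt.png",c(t,370,185,145,130,5)[:600])
cv2.imwrite("pics/bals.png",c(s,330,110,110,145,4))
a=c(t,215,225,110,45,7);b=c(s,240,270,110,45,7)[:285]
cv2.imwrite("pics/w.png",np.vstack([a[:300],b[:300]]))
b=c(s,245,270,75,110,5); cv2.imwrite("pics/w2.png",b)
E
```

```text
(no output)
```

View pics/balt.png

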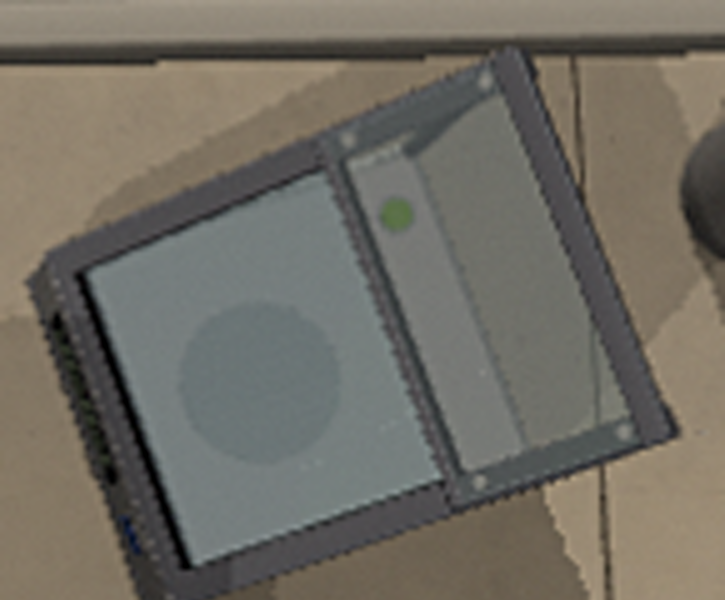

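View pics/bals.png

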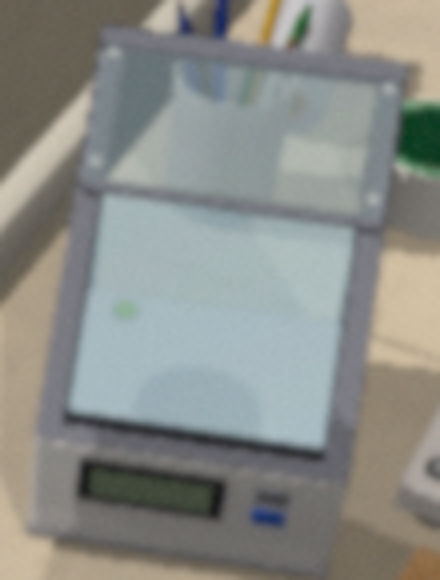

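View pics/w.png

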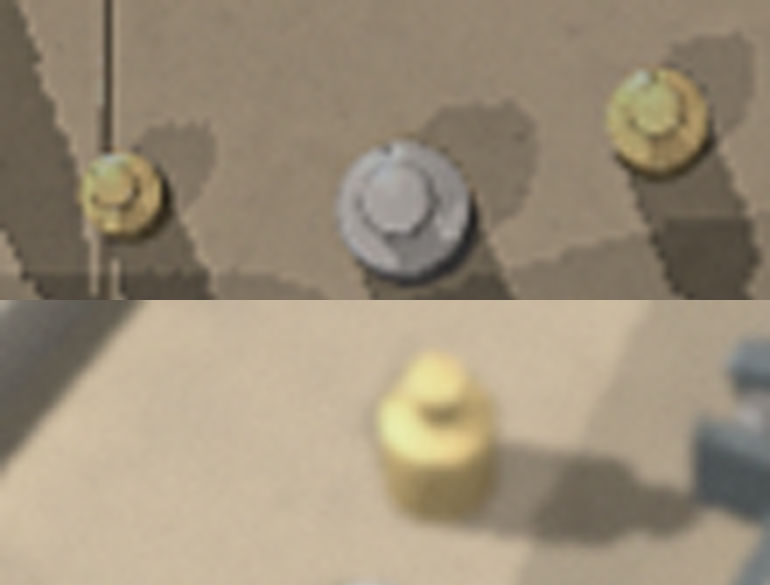

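```bash
cat > geo.py <<'E'
import numpy as np,cv2
from station import camera_info
from scipy.optimize import least_squares
CI={n:camera_info(n) for n in("side","top")}
F=np.diag([1.,-1,-1])
def proj(n,P):
    c=CI[n];T=np.array(c["T"]);R=F@T[:3,:3].T
    return cv2.projectPoints(np.atleast_2d(P).astype(float),cv2.Rodrigues(R)[0],-R@T[:3,3],np.array(c["intrinsics"]),np.array(c["dist"]))[0][:,0]
def crop(p,k,o): return (np.array(p)+.5)/k-.5+np.array(o)
def tri(pt,ps):
    f=lambda P:np.r_[proj("top",P)[0]-pt,proj("side",P)[0]-ps]
    r=least_squares(f,[.5,0,.05]);return r.x,r.fun
E
python3 - <<'E'
from geo import *
t=lambda *p:crop(p,5,(370,185)); s=lambda *p:crop(p,4,(330,110))
c,sn=np.cos(np.radians(35)),np.sin(np.radians(35))
def sl(d,y,h=0): return [-.093+d*c-h*sn,y,.085+d*sn+h*c]
L=[("top",t(512,45),[.093,.082,.215]),("top",t(680,433),[.093,-.082,.215]),("top",t(80,272),sl(.0105,.067)),("top",t(190,568),sl(.0105,-.067)),
("top",t(260,382),[-.015,0,.048]),("top",t(385,328),sl(.135,0,.0045)),
("side",s(100,28),[.093,.082,.215]),("side",s(412,65),[.093,-.082,.215]),("side",s(66,418),sl(.0105,.067)),("side",s(325,455),sl(.0105,-.067)),("side",s(232,208),sl(.135,0,.0045))]
def W(q,b):
    a=q[3];b=np.array(b);return np.array([q[0]+np.cos(a)*b[0]-np.sin(a)*b[1],q[1]+np.sin(a)*b[0]+np.cos(a)*b[1],q[2]+b[2]])
f=lambda q:np.concatenate([proj(n,W(q,b))[0]-p for n,p,b in L])
r=least_squares(f,[.55,-.25,0,-1.2],loss="soft_l1");print(np.round(r.x,4));print(np.round(f(r.x).reshape(-1,2),1).tolist())
print("pan top",W(r.x,[-.015,0,.048]))
# direct triangulation checks
for nm,a,b in(("low+y",t(80,272),s(66,418)),("low-y",t(190,568),s(325,455)),("strip mid",t(385,328),s(232,208))): print(nm,*map(lambda v:np.round(v,4),tri(a,b)))
print("knob",*tri(crop((657,107),7,(215,225)),crop((438,77),7,(240,270))))
kn=tri(crop((657,107),7,(215,225)),crop((438,77),7,(240,270)))[0]
for h in(.0,.035): print(h,(proj("top",[kn[0],kn[1],h])[0]-[215,225]+.5)*7-.5,(proj("side",[kn[0],kn[1],h])[0]-[240,270]+.5)*7-.5+[0,300])
E
```

```text
[ 4.9950e-01 -2.2970e-01  3.0000e-04 -1.2517e+00]
[[1.6, -0.9], [-0.2, 0.3], [-0.8, 0.7], [-0.8, 0.4], [0.9, -0.4], [-0.0, -1.7], [0.8, -0.4], [-0.7, -0.1], [0.6, 0.7], [0.2, 0.9], [-0.2, -0.3]]
pan top [ 0.49480007 -0.21542109  0.04826547]
low+y [ 0.5385 -0.1302  0.091 ] [-0.0609 -0.1863  0.1845  0.0462]
low-y [ 0.4104 -0.1722  0.0919] [-0.0205 -0.0919  0.0883  0.023 ]
strip mid [ 0.5021 -0.2435  0.1663] [-0.1738 -0.6143  0.6445  0.1632]
knob [0.5466551  0.03726203 0.04866558] [-0.05951331 -0.15998259  0.1444993   0.03550537]
0.0 [661.50513095 129.13868141] [441.78599569 478.78528795]
0.035 [658.00422622 112.59471086] [439.81171688 406.61037258]
```

```bash
cat >> geo.py <<'E'
from station import *
from scipy.spatial.transform import Rotation as Ro
YAW=-1.2517;B=np.array([.4995,-.2297,0.])
TI=np.radians(35);c,sn=np.cos(TI),np.sin(TI)
def bw(b,q=YAW): return B+Ro.from_euler("z",q).apply(b)
def sl(d,y=0,h=0): return bw([-.093+d*c-h*sn,y,.085+d*sn+h*c])
def ori(head,flip=0):
    z=np.array([np.cos(head)*sn,np.sin(head)*sn,-c]);y=np.array([-np.sin(head),np.cos(head),0])*(-1 if flip else 1)
    R=np.c_[np.cross(y,z),y,z];x=Ro.from_matrix(R).as_quat();return x[[3,0,1,2]],z
W2=np.array([.5467,.0373,0])
PAN=bw([-.015,0,.048])
E
python3 - <<'E'
from geo import *
print("500 top",*tri(crop((397,197),7,(215,225)),np.array([293,314.])),"hinge",*tri(np.array([331,273.]),np.array([347,278.])))
for fl in(0,1):
    q,z=ori(YAW,fl)
    for nm,P in(("s30",sl(.0305)),("s30up",sl(.0305,0,.08)),("s112",sl(.112)),("pan",PAN+[0,0,.028]+z*.019),("panup",PAN+[0,0,.028]-z*.12)):
        j=inverse_kinematics(P.tolist(),q.tolist());print(fl,nm,None if j is None else np.round(j,2))
    for hd in(-72,-40,-20,0,20,45,70,90):
        q,z=ori(np.radians(hd),fl);G=W2+[0,0,.028]
        r=[inverse_kinematics((G+z*.019+[0,0,u]).tolist(),q.tolist()) for u in(0,.15)]
        print(fl,hd,[None if j is None else np.round(j,2).tolist() for j in r])
E
```

```text
500 top [0.517234   0.11884854 0.06239058] [-0.02778275 -0.07432249  0.06298641  0.01544552] hinge [ 0.47251035 -0.01125971  0.04954318] [-0.19167805 -0.6421872   0.57525092  0.14649994]
0 s30 [-0.02  0.46  2.16 -1.16  0.63  0.67]
0 s30up [ 0.09  0.31  2.16 -0.94  0.76  0.5 ]
0 s112 [-0.16  0.39  2.1  -1.05  0.63  0.39]
0 pan None
0 panup [ 0.02  0.3   2.15 -0.95  0.74  0.44]
0 -72 [[0.35, 0.73, 1.93, -0.96, 0.77, 0.85], [0.35, 0.46, 1.91, -0.77, 0.96, 0.56]]
0 -40 [None, [0.31, 0.36, 2.1, -1.05, 0.59, 0.3]]
0 -20 [[0.21, 0.67, 2.21, 4.01, 0.41, 1.21], [0.21, 0.31, 2.19, -1.23, 0.33, 0.11]]
0 0 [[0.07, 0.66, 2.25, 3.24, 0.38, 1.53], None]
0 20 [[-0.08, 0.67, 2.23, 2.48, 0.4, 1.83], None]
0 45 [[-0.21, 0.68, 2.14, 1.64, 0.5, 2.16], None]
0 70 [[-0.26, 0.71, 1.99, 1.08, 0.7, 2.28], None]
0 90 [[-0.25, 0.75, 1.86, 0.8, 0.88, 2.25], [-0.25, 0.49, 1.85, 0.68, 1.09, 2.48]]
1 s30 [-0.02  0.46  2.16 -1.16  0.63 -2.47]
1 s30up None
1 s112 None
1 pan None
1 panup None
1 -72 [[0.35, 0.73, 1.93, -0.96, 0.77, -2.3], None]
1 -40 [None, None]
1 -20 [[0.21, 0.67, 2.21, 4.01, 0.41, -1.93], None]
1 0 [[0.07, 0.66, 2.25, 3.24, 0.38, -1.61], None]
1 20 [[-0.08, 0.67, 2.23, 2.48, 0.4, -1.31], [-0.08, 0.29, 2.21, 1.28, 0.25, -0.06]]
1 45 [[-0.21, 0.68, 2.14, 1.64, 0.5, -0.98], [-0.21, 0.35, 2.11, 1.06, 0.59, -0.31]]
1 70 [[-0.26, 0.71, 1.99, 1.08, 0.7, -0.86], [-0.26, 0.43, 1.97, 0.83, 0.88, -0.51]]
1 90 [[-0.25, 0.75, 1.86, 0.8, 0.88, -0.89], [-0.25, 0.49, 1.85, 0.68, 1.09, -0.66]]
```

```bash
python3 - <<'E'
import geo
from geo import *
for ti in(35,38,40):
  geo.c,geo.sn=np.cos(np.radians(ti)),np.sin(np.radians(ti))
  for hd in(-65,-72,-78,-84,-90,-96):
    q,z=geo.ori(np.radians(hd),0);r=[]
    for k in(-.019,0.02,.05,.12):
        j=inverse_kinematics((PAN+[0,0,.028]-z*k).tolist(),q.tolist());r.append(None if j is None else np.round(j,2).tolist())
    q2,z2=geo.ori(np.radians(80),1);w=inverse_kinematics((W2+[0,0,.028]+z2*.019).tolist(),q2.tolist())
    print(ti,hd,r, w is not None)
E
```

```text
35 -65 [None, None, [-0.1, 0.42, 2.19, -1.25, 0.55, 0.57], [-0.01, 0.27, 2.2, -1.02, 0.65, 0.39]] True
35 -72 [None, [-0.11, 0.5, 2.13, -1.22, 0.59, 0.65], [-0.07, 0.44, 2.14, -1.13, 0.63, 0.58], [0.02, 0.3, 2.14, -0.95, 0.74, 0.44]] True
35 -78 [[-0.14, 0.59, 2.08, -1.22, 0.61, 0.73], [-0.09, 0.51, 2.09, -1.11, 0.66, 0.65], [-0.06, 0.46, 2.1, -1.04, 0.7, 0.59], [0.03, 0.33, 2.09, -0.89, 0.82, 0.48]] True
35 -84 [[-0.13, 0.6, 2.05, -1.12, 0.67, 0.73], [-0.08, 0.53, 2.05, -1.02, 0.72, 0.66], [-0.05, 0.48, 2.05, -0.96, 0.77, 0.61], [0.04, 0.36, 2.04, -0.83, 0.89, 0.52]] True
35 -90 [[-0.12, 0.61, 2.01, -1.02, 0.73, 0.74], [-0.08, 0.55, 2.01, -0.94, 0.78, 0.68], [-0.04, 0.5, 2.01, -0.89, 0.83, 0.64], [0.04, 0.4, 1.98, -0.78, 0.96, 0.56]] True
35 -96 [[-0.12, 0.63, 1.97, -0.94, 0.79, 0.75], [-0.08, 0.56, 1.97, -0.87, 0.85, 0.7], [-0.04, 0.52, 1.96, -0.82, 0.9, 0.67], [0.03, 0.43, 1.93, -0.73, 1.02, 0.61]] True
38 -65 [None, None, None, [0.03, 0.29, 2.22, -1.13, 0.68, 0.53]] True
38 -72 [None, [-0.08, 0.52, 2.15, -1.31, 0.63, 0.76], [-0.04, 0.46, 2.16, -1.22, 0.66, 0.7], [0.06, 0.33, 2.16
[... 815 characters left out ...]
.27, 0.69, 0.77], [0.09, 0.34, 2.17, -1.08, 0.79, 0.63]] True
40 -78 [None, [-0.04, 0.55, 2.11, -1.24, 0.72, 0.81], [-0.0, 0.49, 2.11, -1.16, 0.75, 0.76], [0.1, 0.37, 2.11, -1.0, 0.86, 0.65]] True
40 -84 [[-0.09, 0.63, 2.05, -1.22, 0.74, 0.87], [-0.04, 0.56, 2.06, -1.13, 0.78, 0.8], [0.01, 0.51, 2.06, -1.06, 0.82, 0.76], [0.1, 0.41, 2.05, -0.93, 0.93, 0.66]] True
40 -90 [[-0.08, 0.64, 2.01, -1.12, 0.79, 0.86], [-0.03, 0.58, 2.01, -1.04, 0.84, 0.8], [0.01, 0.54, 2.01, -0.98, 0.89, 0.76], [0.1, 0.44, 1.99, -0.86, 1.0, 0.69]] True
40 -96 [[-0.08, 0.66, 1.97, -1.02, 0.85, 0.86], [-0.03, 0.6, 1.97, -0.95, 0.91, 0.81], [0.0, 0.56, 1.96, -0.9, 0.95, 0.78], [0.09, 0.47, 1.93, -0.8, 1.07, 0.71]] True
```

```bash
cat >> geo.py <<'E'
n=np.array([-np.cos(YAW)*sn,-np.sin(YAW)*sn,c]);u=np.array([np.cos(YAW)*c,np.sin(YAW)*c,sn])
fn=lambda f0:(lambda f:(f@n,f@u))(np.array(get_ft_force())-f0)
def sd(P=None):
    d=np.array(get_tcp_pos() if P is None else P)-sl(0);return d@u,d@n
def press(s):
    "shut fingertip above s -> contact, servo to ~16 N; returns f0, commanded point"
    f0=np.array(get_ft_force())
    hit=movel(sl(s,0,-.010).tolist(),v=.015,until_force=9)
    P=np.array(get_tcp_pos());print("hit",hit,"s,h",np.round(sd(),4),"f",np.round(fn(f0),1),get_time());return f0,P
E
python3 - <<'E'
from geo import *
command_gripper(0)
p=np.array(get_tcp_pos());movel([p[0],p[1]-.05,.40],v=.25)
q,z=ori(YAW)
move_pose(sl(.0305,0,.13).tolist(),q.tolist());print(get_time())
movel(sl(.0305,0,.012).tolist(),v=.15)
print(get_time(),np.round(sd(),4))
f0,P=press(.0305)
for i in range(3):
    a=fn(f0); P=P+n*(-.0003 if a[0]<15 else 0)
    movel(P.tolist(),v=.01);print(np.round(fn(f0),1),np.round(sd(),5),np.round(sd(P),5))
print(get_time()); np.save("st.npy",np.r_[f0,P])
E
```

```text
4.925
5.8583 [0.0305 0.0123]
hit True s,h [0.0305 0.0004] f [15.4  0.5] 6.7167
[10.  -0.2] [0.03053 0.00072] [0.03049 0.0004 ]
[12.7 -0.2] [0.03052 0.00053] [0.03049 0.0001 ]
[17.2 -0.8] [0.03052 0.00036] [ 0.03049 -0.0002 ]
7.4667
```

```bash
cat >> geo.py <<'E'
def drag(f0,P,L,step=.008,v=.04,tgt=17,stop=9.5):
    "drag |L| along slope; ends early at tangential force > stop"
    P=np.array(P);m=int(round(abs(L)/step));w=[]
    for i in range(m):
        a=fn(f0);P=P+u*L/m+n*np.clip((a[0]-tgt)/15e3,-.0006,.0006)
        movel(P.tolist(),v=v);a=fn(f0);w.append((round(a[0],1),round(a[1],1)))
        if a[0]<6 or a[0]>26 or abs(a[1])>stop: break
    print(w,np.round(sd(),4),get_time());return P
E
python3 - <<'E'
from geo import *
st=np.load("st.npy");f0,P=st[:3],st[3:]
P=drag(f0,P,.016,.004)
np.save("st.npy",np.r_[f0,P])
cv2.imwrite("pics/d1.png",cv2.resize(read_camera("side")[100:260,300:460],None,fx=3,fy=3)[:,:,::-1])
E
```

```text
[(np.float64(16.2), np.float64(-3.6)), (np.float64(17.1), np.float64(-4.0)), (np.float64(16.2), np.float64(-4.2)), (np.float64(17.1), np.float64(-4.4))] [0.0458 0.0003] 8.4667
```

View pics/d1.png

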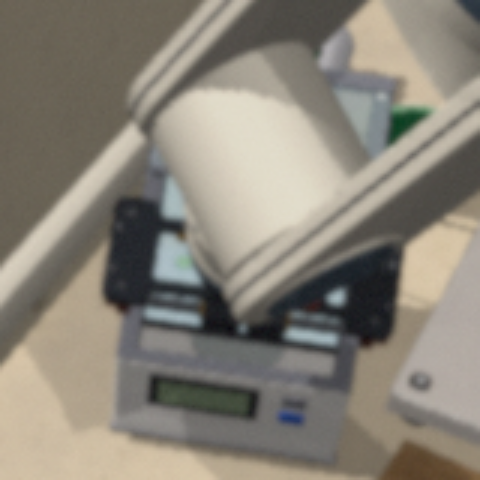

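The arm hides most of the sash, but its black lower edge (about y 325) has lifted off the sill, so it is following the finger. I'll carry on to the stop.

```bash
python3 - <<'E'
from geo import *
st=np.load("st.npy");f0,P=st[:3],st[3:]
P=drag(f0,P,.056,.008,.05,stop=7.5)
P=drag(f0,P,.012,.0015,.02,stop=7.5)
s=sd()
movel((P+n*.10).tolist(),v=.2)
command_gripper(.7)
q,z=ori(YAW); p=np.array(get_tcp_pos())
q2,z2=ori(np.radians(80),1);G=W2+[0,0,.031]+z2*.019
movel((p+[-.03,.05,.14]).tolist(),v=.3)
move_pose((G+[0,0,.17]).tolist(),q2.tolist());print(get_time())
for nme in("side","top"): cv2.imwrite(f"pics/{nme}1.png",read_camera(nme)[:,:,::-1])
a=cv2.imread("pics/side1.png")[110:260,300:460];b=cv2.imread("pics/top1.png")[185:315,260:520]
cv2.imwrite("pics/o.png",np.hstack([cv2.resize(a,(320,300)),cv2.resize(b,(480,300*480//(600*260//260)) if 0 else (480,300))]))
E
```

```text
[(np.float64(17.8), np.float64(-3.2)), (np.float64(16.4), np.float64(-3.3)), (np.float64(17.6), np.float64(-3.1)), (np.float64(17.2), np.float64(-3.6)), (np.float64(17.8), np.float64(-2.7)), (np.float64(17.6), np.float64(-2.9)), (np.float64(16.1), np.float64(-1.7))] [0.1021 0.0003] 10.675
[(np.float64(17.3), np.float64(-4.0)), (np.float64(17.2), np.float64(-5.0)), (np.float64(18.2), np.float64(-4.0)), (np.float64(17.2), np.float64(-4.4)), (np.float64(16.4), np.float64(-4.5)), (np.float64(16.5), np.float64(-4.5)), (np.float64(17.8), np.float64(-7.7))] [0.1111 0.0003] 12.425
16.0333
```

View pics/o.png

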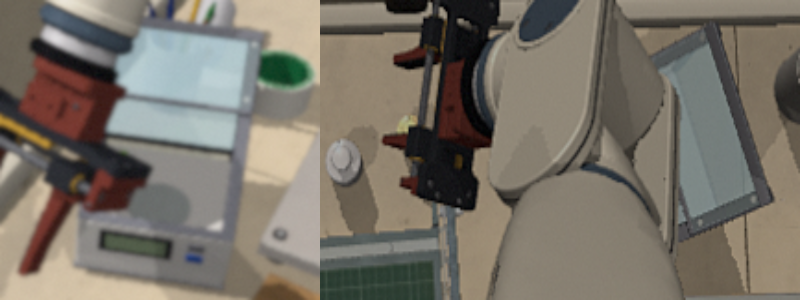

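The sash is fully open: the stop was felt at about 80 mm of travel, and its black lower edge now lies just below the fixed pane with the pan exposed. Next is the pick.

```bash
python3 - <<'E'
from geo import *
q2,z2=ori(np.radians(80),1);G=W2+[0,0,.031]+z2*.019
f0=np.array(get_ft_force())
print(movel((G+[0,0,.03]).tolist(),v=.2),movel(G.tolist(),v=.06,until_force=6),np.round(np.array(get_tcp_pos())-G,4))
cv2.imwrite("pics/g.png",cv2.resize(read_camera("side")[230:350,230:390],None,fx=4,fy=4)[:,:,::-1])
command_gripper(.1);print("w",get_grip_width()*.088,get_finger_force(),np.array(get_ft_force())-f0)
movel((G+[0,0,.03]).tolist(),v=.06);print("w",get_grip_width()*.088,get_finger_force(),np.array(get_ft_force())-f0,get_time())
cv2.imwrite("pics/g2.png",cv2.resize(read_camera("side")[230:350,230:390],None,fx=4,fy=4)[:,:,::-1])
E
```

```text
False False [-0.0001  0.     -0.0003]
w 0.03144775457594975 30.000355397060048 [-1.22237639  0.48625256  1.24572797]
w 0.03135627151755869 29.99963664886309 [-1.21371426 -0.29296573 -3.14715751] 18.9167
```

View pics/g2.png

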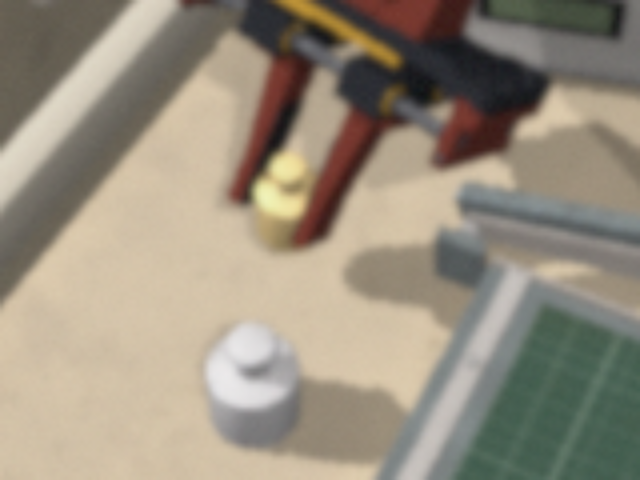

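The brass 200 g weight is held upright and off the bench, and the steel one is untouched. Now I'll place it.

```bash
python3 - <<'E'
from geo import *
q2,z2=ori(np.radians(80),1);G=W2+[0,0,.031]+z2*.019
q,z=ori(np.radians(-77.5));T=PAN+[0,0,.031]+z*.019
j=[inverse_kinematics((T+[0,0,k]).tolist(),q.tolist()) is not None for k in(.01,0,-.004)];print(j)
assert all(j)
movel((G+[0,0,.25]).tolist(),v=.25)
move_pose((T+[0,0,.012]-z*.14).tolist(),q.tolist());print(get_time(),get_grip_width()*.088)
movel((T+[0,0,.012]-z*.08).tolist(),v=.15)
f0=np.array(get_ft_force())
print("blocked",movel((T+[0,0,.010]).tolist(),v=.06,until_force=5),np.round(np.array(get_tcp_pos())-T,4),np.array(get_ft_force())-f0)
print(get_time(),get_finger_force())
cv2.imwrite("pics/h.png",cv2.resize(read_camera("side")[110:260,330:450],None,fx=4,fy=4)[:,:,::-1])
E
```

```text
[True, True, True]
21.375 0.03149552768127593
blocked True [-0.0078  0.0355  0.062 ] [-1.09133     3.50674854  2.95614338]
22.4833 30.00015457320842
```

View pics/h.png

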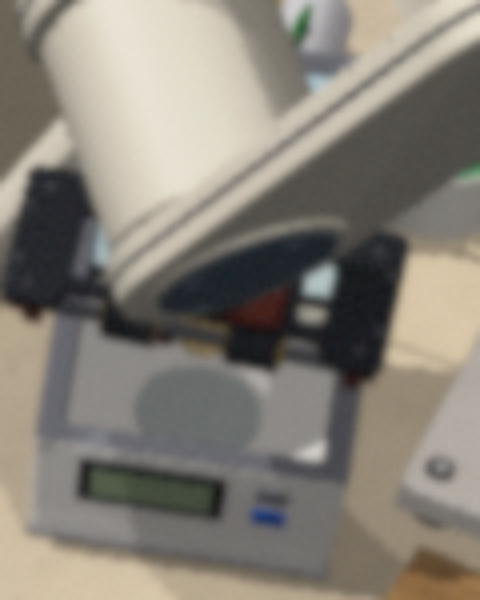

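```bash
python3 - <<'E'
from geo import *
wait(.2);q,z=ori(np.radians(-77.5));T=PAN+[0,0,.031]+z*.019
print(get_ft_force(),np.array(get_tcp_pos())-T)
E
```

```text
[ 0.26128607  1.49052705 -2.52074826] [-0.00802036  0.03578636  0.06257646]
```

The force at rest is just the weight being carried, so that stop was inertial and not contact. Continuing slower.

```bash
python3 - <<'E'
from geo import *
q,z=ori(np.radians(-77.5));T=PAN+[0,0,.031]+z*.019
f0=np.array(get_ft_force())
b=movel((T+[0,0,.008]).tolist(),v=.05,until_force=10)
wait(.15);print(b,np.round(np.array(get_tcp_pos())-T,4),np.array(get_ft_force())-f0,get_time())
if not b:
    f0=np.array(get_ft_force());P=T+[0,0,.008]
    for i in range(24):
        P=P-[0,0,.0005];movel(P.tolist(),v=.01);d=np.array(get_ft_force())-f0
        if d[2]>1.2: break
    print(i,d,np.round(np.array(get_tcp_pos())-T,4),get_time())
E
```

```text
True [-0.008   0.0354  0.0603] [-1.13617914  3.29591404  4.55961039] 23.2083
```

```bash
python3 - <<'E'
from geo import *
p=np.array(get_tcp_pos());w,x,y,zq=get_ee_rot();R=Ro.from_quat([x,y,zq,w]).as_matrix();z=R[:,2];g=p-.019*z
print(z,get_grip_width()*.088,get_finger_force(),get_ft_force(),get_ft_torque(),np.round(get_effort(),1),np.round(sd(),4))
b=g-[0,0,.031]
out=[]
for nme,(x0,y0,x1,y1),k in(("side",(325,110,445,260),4),("top",(370,185,520,315),2.1)):
    im=read_camera(nme)[:,:,::-1].copy();cv2.imwrite(f"pics/{nme}2.png",im)
    im=cv2.resize(im[y0:y1,x0:x1],None,fx=k,fy=k,interpolation=cv2.INTER_CUBIC)
    def dot(P,col):
        for q in proj(nme,P): cv2.circle(im,tuple(int(v) for v in (q-[x0,y0]+.5)*k-.5),2,col,-1)
    th=np.linspace(0,2*np.pi,17)[:-1]
    ring=lambda h,r:np.array([b+[r*np.cos(t),r*np.sin(t),h] for t in th])
    dot(ring(0,.0165),(0,0,255));dot(ring(.049,.009),(0,255,255))
    dot(np.array([sl(.0905,yy) for yy in np.linspace(-.067,.067,9)]),(0,255,0));dot(p[None],(255,0,255))
    out.append(im)
H=600;cv2.imwrite("pics/z.png",np.hstack([out[0],cv2.copyMakeBorder(out[1],0,H-out[1].shape[0],0,0,cv2.BORDER_CONSTANT)])[:,:800])
E
```

```text
[ 0.12500946 -0.55783859 -0.8204808 ] 0.03126880762682906 30.000637883786112 [-0.87489307  4.78644109  2.03886212] [0.64878841 0.14267134 0.11802015] [ -2.2 -42.7 -15.7  -1.6   1.7   0. ] [0.0654 0.0015]
```

View pics/z.png

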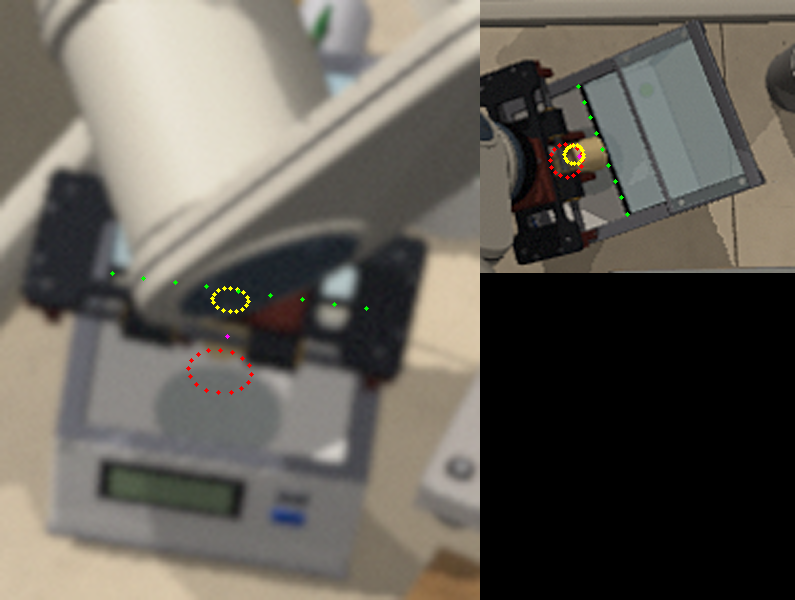

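The picture shows my mistake. I rolled the hand half a turn between pick and place, so the weight now hangs about 70° over and touched the sash edge at top-crop (600,150). The sash's black edge still lies on the fully-open dots. I'll back off, return to the exact pick pose, and compare numerically with the earlier picture before setting it down.

```bash
python3 - <<'E'
from geo import *
q2,z2=ori(np.radians(80),1);G=W2+[0,0,.031]+z2*.019
q,z=ori(np.radians(-77.5));p=np.array(get_tcp_pos())
movel((p-z*.10).tolist(),v=.2)
move_pose((G+[0,0,.24]).tolist(),q2.tolist())
movel((G+[0,0,.03]).tolist(),v=.25);wait(.1)
im=cv2.resize(read_camera("side")[230:350,230:390],None,fx=4,fy=4)[:,:,::-1];cv2.imwrite("pics/g3.png",im)
o=cv2.imread("pics/g2.png")
def brass(a):
    h=cv2.cvtColor(a[120:270,220:340].copy(),cv2.COLOR_BGR2HSV);m=((h[...,0]>18)&(h[...,0]<32)&(h[...,1]>85)&(h[...,2]>120)).astype(np.uint8)
    M=cv2.moments(m,True);cx,cy=M["m10"]/M["m00"],M["m01"]/M["m00"]
    an=.5*np.degrees(np.arctan2(2*M["mu11"],M["mu20"]-M["mu02"]));return M["m00"],round(cx,1),round(cy,1),round(an,1)
d=np.abs(im.astype(int)-o.astype(int)).max(2)
print(brass(o),brass(im),(d[120:270,220:340]>40).mean(),get_time(),get_grip_width()*.088)
E
```

```text
(2370.0, 64.7, 81.1, np.float64(-74.6)) (1795.0, 66.8, 82.2, np.float64(-65.7)) 0.017277777777777777 26.45 0.031106487619326075
```

```bash
python3 - <<'E'
from geo import *
q2,z2=ori(np.radians(80),1);G=W2+[0,0,.031]+z2*.019
f0=np.array(get_ft_force());P=G+[0,0,.03]
movel((G+[0,0,.008]).tolist(),v=.08)
for k in np.arange(.007,-.0003,-.001):
    movel((G+[0,0,k]).tolist(),v=.03);d=np.array(get_ft_force())-f0
    if d[2]>8: break
print(k,d,get_time())
command_gripper(.7);movel((G+[0,0,.14]).tolist(),v=.25)
for hd in(80,90,100,110,120,130):
    q,z=ori(np.radians(hd),0);r=[inverse_kinematics((W2+[0,0,.031]+z*.019+[0,0,k]).tolist(),q.tolist()) for k in(0,.06,.12,.16)]
    print(hd,[None if j is None else np.round(j,2).tolist() for j in r])
for nme in("side","top"): cv2.imwrite(f"pics/{nme}3.png",read_camera(nme)[:,:,::-1])
print(get_time(),get_joint_pos())
def comp(nme,f,c0):
    h=cv2.cvtColor(cv2.imread(f),cv2.COLOR_BGR2HSV);m=((h[...,0]>18)&(h[...,0]<32)&(h[...,1]>85)&(h[...,2]>110)).astype(np.uint8)
    nL,l,st,ce=cv2.connectedComponentsWithStats(m)
    return [(st[i].tolist(),np.round(ce[i],1).tolist()) for i in range(1,nL) if st[i][4]>15 and np.hypot(*(ce[i]-c0))<25]
for nme,c0 in(("side",(303,288)),("top",(309,241))):
    for i in(0,3): print(nme,i,comp(nme,f"pics/{nme}{i}.png",c0))
E
```

```text
0.0 [-1.56828511 -2.19831214  5.30655286] 28.875
80 [[-0.26, 0.73, 1.93, 0.93, 0.8, 2.28], [-0.26, 0.61, 1.93, 0.85, 0.87, 2.4], [-0.26, 0.5, 1.92, 0.78, 0.95, 2.51], None]
90 [[-0.25, 0.75, 1.86, 0.8, 0.89, 2.26], [-0.25, 0.64, 1.87, 0.74, 0.96, 2.35], [-0.25, 0.54, 1.85, 0.7, 1.05, 2.44], [-0.25, 0.47, 1.84, 0.67, 1.11, 2.49]]
100 [[-0.24, 0.77, 1.8, 0.69, 0.97, 2.22], [-0.24, 0.66, 1.8, 0.65, 1.05, 2.29], [-0.24, 0.57, 1.79, 0.62, 1.14, 2.36], [-0.24, 0.51, 1.78, 0.6, 1.2, 2.41]]
110 [[-0.21, 0.79, 1.74, 0.59, 1.06, 2.17], [-0.21, 0.69, 1.74, 0.56, 1.14, 2.22], [-0.21, 0.6, 1.73, 0.54, 1.22, 2.28], [-0.21, 0.54, 1.72, 0.53, 1.29, 2.32]]
120 [[-0.19, 0.81, 1.68, 0.5, 1.13, 2.1], [-0.19, 0.71, 1.69, 0.48, 1.21, 2.15], [-0.19, 0.62, 1.68, 0.47, 1.3, 2.2], [-0.19, 0.57, 1.66, 0.46, 1.36, 2.23]]
130 [[-0.16, 0.83, 1.63, 0.42, 1.2, 2.03], [-0.16, 0.73, 1.64, 0.4, 1.28, 2.07], [-0.16, 0.65, 1.63, 0.39, 1.37, 2.11], [-0.16, 0.59, 1.61, 0.39, 1.43, 2.13]]
30.3417 [-0.26263786  0.4733669   1.91313309  0.76082456  0.97627801 -0.5974205 ]
side 0 [([295, 279, 15, 22, 223], [303.2, 290.9])]
side 3 [([296, 278, 15, 22, 206], [304.0, 290.7])]
top 0 [([302, 235, 14, 14, 116], [309.1, 242.4])]
top 3 [([309, 236, 5, 6, 16], [311.2, 238.3])]
```

The weight is back standing upright, about 1.6 mm from where it was. I'll regrasp with the same roll as the place pose and continue.

```bash
python3 - <<'E'
from geo import *
from scipy.optimize import least_squares
P0=np.array([W2[0],W2[1],.025]);p0=proj("side",P0)[0]
d=least_squares(lambda v:proj("side",P0+[v[0],v[1],0])[0]-p0-[.8,-.2],[0,0]).x;print("shift",d)
W=W2+[*d,0];np.save("w.npy",W)
q2,z2=ori(np.radians(90),0);G=W+[0,0,.031]+z2*.019
q,z=ori(np.radians(-77.5),0);T=PAN+[0,0,.031]+z*.019
move_pose((G+[0,0,.13]).tolist(),q2.tolist())
movel((G+[0,0,.03]).tolist(),v=.2);b=movel(G.tolist(),v=.06,until_force=6)
command_gripper(.1);w=get_grip_width()*.088;print("pick",b,w,get_time())
movel((G+[0,0,.15]).tolist(),v=.15)
j0=np.array(get_joint_pos());j1=np.array(inverse_kinematics((T+[0,0,.012]-z*.14).tolist(),q.tolist()));print(np.round(j0,2),np.round(j1,2))
jm=(j0+j1)/2;jm[1]-=.2
movej(jm.tolist());print(np.round(get_tcp_pos(),3));movej(j1.tolist());wait(.15)
print(get_time(),get_grip_width()*.088,get_finger_force(),get_ft_force())
for nme in("side","top"): cv2.imwrite(f"pics/{nme}4.png",read_camera(nme)[:,:,::-1])
# is the brass seen where an upright weight would show?
g=np.array(get_tcp_pos())-.019*z
for nme in("side","top"):
    h=cv2.cvtColor(cv2.imread(f"pics/{nme}4.png"),cv2.COLOR_BGR2HSV);m=((h[...,0]>16)&(h[...,0]<32)&(h[...,1]>85)&(h[...,2]>90)).astype(np.uint8)
    nL,l,st,ce=cv2.connectedComponentsWithStats(m);e=proj(nme,g)[0]
    print(nme,"bottom,grasp,knob",np.round(proj(nme,np.array([g-[0,0,.031],g,g+[0,0,.014]])),0).tolist(),[(st[i].tolist(),np.round(ce[i]).tolist()) for i in range(1,nL) if st[i][4]>8 and np.hypot(*(ce[i]-e))<40])
E
```

```text
shift [-0.00112825 -0.00120926]
pick False 0.031040375894898362 34.8
[-0.26  0.49  1.85  0.68  1.09  2.48] [ 0.03  0.3   2.09 -0.86  0.84  0.44]
[ 0.469 -0.065  0.221]
38.025 0.03105716496206054 29.9995389621472 [-0.83487274 -0.45886871 -1.69242859]
side bottom,grasp,knob [[379.0, 192.0], [380.0, 179.0], [381.0, 174.0]] [([372, 184, 15, 12, 146], [378.0, 189.0])]
top bottom,grasp,knob [[395.0, 262.0], [397.0, 260.0], [398.0, 260.0]] [([392, 253, 14, 15, 142], [399.0, 260.0])]
```

```bash
python3 - <<'E'
from geo import *
q,z=ori(np.radians(-77.5),0);T=PAN+[0,0,.031]+z*.019
movel((T+[0,0,.012]-z*.075).tolist(),v=.1)
b=movel((T+[0,0,.006]).tolist(),v=.05,until_force=6)
wait(.15);f0=np.array(get_ft_force());print(b,np.round(np.array(get_tcp_pos())-T,4),f0,get_time())
if not b:
    P=T+[0,0,.006]
    for i in range(20):
        P=P-[0,0,.0005];movel(P.tolist(),v=.01);d=np.array(get_ft_force())-f0
        if d[2]>1.0: break
    print(i,d,np.round(np.array(get_tcp_pos())-T,4),get_time())
E
```

```text
False [0.0002 0.0001 0.0062] [-1.02184751 -0.42903914 -2.44626935] 40.825
1 [0.58964412 0.62507101 1.20680692] [-0.      0.      0.0049] 41.325
```

```bash
python3 - <<'E'
from geo import *
q,z=ori(np.radians(-77.5),0);T=PAN+[0,0,.031]+z*.019
P=T+[0,0,.005];f=[]
for k in range(5): wait(.1);f.append(np.round(get_ft_force(),2).tolist())
print(f)
for i in range(12):
    a=np.mean([get_ft_force() for _ in range(1)],0)
    P=P-[0,0,.0005];movel(P.tolist(),v=.01);wait(.1);a=np.mean([(wait(.02),get_ft_force())[1] for _ in range(4)],0);print(np.round(P-T,4)[2],np.round(a,2))
    if a[2]>-.9: break
print(get_time())
E
```

```text
[[-1.24, 0.5, -2.23], [-0.08, 0.02, -2.32], [0.89, -0.71, -2.34], [0.76, -0.78, -1.54], [0.77, 0.65, -2.76]]
0.0045 [-0.06 -0.37 -1.99]
0.004 [ 0.2  -0.14 -2.19]
0.0035 [-0.01  0.03 -2.3 ]
0.003 [-0.46  0.09 -2.35]
0.0025 [-0.11 -0.41 -2.08]
0.002 [-0.36 -0.37 -1.55]
0.0015 [ 0.06 -0.24 -2.07]
0.001 [ 0.14 -0.15 -1.94]
0.0005 [-0.52  0.6  -1.78]
0.0 [-0.02  0.09 -1.81]
-0.0005 [ 0.23  0.34 -0.48]
46.4083
```

Contact came at the expected pan height, with the pan down about 0.5 mm. Releasing and retracting.

```bash
python3 - <<'E'
from geo import *
q,z=ori(np.radians(-77.5),0);T=PAN+[0,0,.031]+z*.019
command_gripper(.58);wait(.1);print(get_grip_width()*.088)
p=np.array(get_tcp_pos())
movel((p-z*.06).tolist(),v=.07);movel((p-z*.15+[0,.03,.02]).tolist(),v=.25)
print(get_time())
for nme in("side","top"):
    im=read_camera(nme)[:,:,::-1];cv2.imwrite(f"pics/{nme}5.png",im)
    h=cv2.cvtColor(im.copy(),cv2.COLOR_BGR2HSV);m=((h[...,0]>16)&(h[...,0]<32)&(h[...,1]>75)&(h[...,2]>80)).astype(np.uint8)
    nL,l,st,ce=cv2.connectedComponentsWithStats(m);b=bw([-.015,0,.047])
    r=[np.array([b+[ra*np.cos(t),ra*np.sin(t),hh] for t in np.linspace(0,6.2,30)]) for ra,hh in((.0165,0),(.0165,.035),(.009,.049))]
    q_=proj(nme,np.vstack(r));print(nme,"expect box",np.round(q_.min(0)),np.round(q_.max(0)),[(st[i].tolist(),np.round(ce[i]).tolist()) for i in range(1,nL) if st[i][4]>8 and np.hypot(*(ce[i]-q_.mean(0)))<40])
E
```

```text
0.05139923668123955
48.6917
side expect box [372. 193.] [389. 217.] [([374, 194, 15, 22, 241], [381.0, 205.0])]
top expect box [415. 251.] [433. 268.] [([418, 253, 13, 15, 132], [424.0, 260.0])]
```

The weight stands upright in the middle of the pan: in both views the brass box matches the predicted one. Now I'll close the sash.

```bash
python3 - <<'E'
from geo import *
command_gripper(0);q,z=ori(YAW,0)
move_pose(sl(.111,0,.05).tolist(),q.tolist());movel(sl(.111,0,.010).tolist(),v=.12);wait(.1)
print(get_time(),np.round(sd(),4))
f0=np.mean([(wait(.02),get_ft_force())[1] for _ in range(5)],0)
hit=movel(sl(.111,0,-.006).tolist(),v=.015,until_force=9);P=np.array(get_tcp_pos());print(hit,np.round(sd(),4))
for i in range(5):
    a=fn(f0)[0]
    if a>15: break
    P=P-n*.0003;movel(P.tolist(),v=.01)
print(np.round(fn(f0),1),get_time())
P=drag(f0,P,-.072,.008,.05,stop=8.5)
P=drag(f0,P,-.014,.0015,.02,stop=8)
np.save("st.npy",np.r_[f0,P])
E
```

```text
50.7083 [0.1109 0.0107]
True [0.111  0.0005]
[16.4 -1.6] 52.2333
[(np.float64(16.5), np.float64(0.9)), (np.float64(17.4), np.float64(1.7)), (np.float64(16.7), np.float64(0.5)), (np.float64(17.3), np.float64(1.5)), (np.float64(17.2), np.float64(1.1)), (np.float64(17.7), np.float64(1.3)), (np.float64(16.5), np.float64(1.9)), (np.float64(17.2), np.float64(1.5)), (np.float64(17.4), np.float64(1.4))] [0.0396 0.0003] 55.0083
[(np.float64(16.4), np.float64(3.0)), (np.float64(18.3), np.float64(3.4)), (np.float64(16.3), np.float64(2.8)), (np.float64(17.3), np.float64(4.2)), (np.float64(16.8), np.float64(4.2)), (np.float64(17.3), np.float64(4.1)), (np.float64(15.9), np.float64(8.0)), (np.float64(15.6), np.float64(9.3))] [0.029  0.0004] 57.0083
```

```bash
python3 - <<'E'
from geo import *
st=np.load("st.npy");P=st[3:]
movel((P+n*.03).tolist(),v=.1);movel((P+n*.12+[0,.08,.08]).tolist(),v=.3)
p=np.array(get_tcp_pos());j=np.array(get_joint_pos());j[0]+=.7;movej(j.tolist());wait(.3)
print(get_time())
for nme in("side","top"):
    im=read_camera(nme)[:,:,::-1].astype(int);cv2.imwrite(f"pics/{nme}6.png",im)
    # darkness profile up the slope (averaged over y), now / start / open
    ims=[im,cv2.imread(f"pics/{nme}0.png").astype(int),cv2.imread(f"pics/{nme}5.png").astype(int)]
    for I in ims:
        g=I.mean(2).astype(np.float32);pr=[]
        for s in np.arange(.002,.032,.002):
            q=proj(nme,np.array([sl(s,y) for y in np.linspace(-.055,.055,23)])).astype(np.float32)
            pr.append(int(cv2.remap(g,q[None,:,0],q[None,:,1],cv2.INTER_LINEAR).mean()))
        print(nme,pr)
    h=cv2.cvtColor(im.astype(np.uint8),cv2.COLOR_BGR2HSV);m=((h[...,0]>14)&(h[...,0]<40)&(h[...,1]>50)).astype(np.uint8)
    nL,l,s_,ce=cv2.connectedComponentsWithStats(m);e=proj(nme,bw([-.015,0,.065]))[0]
    print([(s_[i].tolist()) for i in range(1,nL) if s_[i][4]>15 and np.hypot(*(ce[i]-e))<15])
    for c0 in([(262,366),(293,325),(203,366)] if nme=="side" else [(233,253),(273,255),(205,217)]):
        a=[I[c0[1]-15:c0[1]+15,c0[0]-15:c0[0]+15] for I in ims[:2]];print(c0,np.abs(a[0]-a[1]).mean().round(1))
E
```

```text
59.7667
side [118, 114, 109, 96, 73, 63, 89, 132, 164, 178, 181, 181, 181, 181, 181]
side [107, 103, 99, 87, 66, 58, 84, 127, 158, 172, 175, 175, 175, 175, 175]
side [111, 107, 108, 112, 117, 120, 120, 119, 117, 116, 115, 114, 114, 114, 114]
[]
(262, 366) 11.7
(293, 325) 15.3
(203, 366) 4.9
top [71, 71, 74, 62, 25, 10, 52, 103, 128, 130, 128, 127, 127, 127, 127]
top [65, 65, 68, 57, 24, 9, 49, 99, 124, 125, 123, 123, 123, 123, 123]
top [64, 63, 66, 60, 66, 95, 116, 116, 118, 117, 115, 115, 114, 113, 112]
[]
(233, 253) 7.9
(273, 255) 10.0
(205, 217) 3.2[ WARN:0@2.637] global loadsave.cpp:1063 imwrite_ Unsupported depth image for selected encoder is fallbacked to CV_8U.
```

```bash
python3 - <<'E'
from geo import *
for nme,L in(("side",[(262,366),(293,325),(203,366)]),("top",[(233,253),(273,255),(205,217)])):
    a=cv2.imread(f"pics/{nme}0.png");b=cv2.imread(f"pics/{nme}6.png")
    for x,y in L:
        r=cv2.matchTemplate(b[y-22:y+23,x-22:x+23],a[y-14:y+15,x-14:x+15],cv2.TM_CCOEFF_NORMED);_,v,_,l=cv2.minMaxLoc(r);print(nme,(x,y),round(v,3),(l[0]-8,l[1]-8))
    e=proj(nme,bw([-.015,0,.065]))[0];x0,y0=(e-25).astype(int);d=b[y0:y0+50,x0:x0+50].astype(int)-a[y0:y0+50,x0:x0+50]
    d=d[...,2]-d[...,0];m=(np.abs(d-np.median(d))>12).astype(np.uint8);nL,_,s,ce=cv2.connectedComponentsWithStats(m);i=1+s[1:,4].argmax();print("weight",s[i]+[x0,y0,0,0,0])
print(get_time(),np.abs(get_qvel()).max())
E
```

```text
side (262, 366) 0.921 (0, 0)
side (293, 325) 0.961 (0, 0)
side (203, 366) 0.999 (0, 0)
weight [374 194  15  22 249]
top (233, 253) 0.908 (0, 0)
top (273, 255) 0.928 (0, 0)
top (205, 217) 0.999 (0, 0)
weight [419 253  14  15 162]
59.8667 0.006139681720664129
```

The 200 g weight is still upright on the pan, the sash profile matches the closed start, and the other weights and the bottle haven't moved.

```bash
python3 -c "
from station import *
print(job_done())"
```

```text
the job is handed in; nothing more can be done
None
```

The job is handed in at about 60 s: the 200 g weight stands upright in the middle of the pan, the sash is fully closed, and the other weights and bottle have not moved; on a first, mis-turned try the weight bumped the open sash's edge (about 6 N after stopping; stop set at 10 N), so I set it down and regrasped it.

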